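# Dose the soaking tray and draw the file out through its short opening

## Task

Press the orange pump head on the blue dosing bottle all the way down and let it spring back up. Then take the wooden-handled file out of the white soaking tray: it is longer than the opening that the fixed clear cover leaves, so slant it handle end first and draw it out diagonally without forcing it against the tray. Finish while still holding it still and sloping, handle up by about 30 degrees or more, with the pointed end over the opening and the whole file at least 2 cm above the tray's rim and touching nothing but the gripper; leave the beakers and the crocodile clip where they are.

Things in the scene. Friction and masses are not known exactly. Their poses are not given: they have to be found in the camera images.
- soak_tray: white tray fixed to the worktop, 146 x 272 mm, walls 5 mm, rim 70 mm high, floor 4 mm; origin under its centre, y lengthwise. A fixed clear cover (70 to 74 mm high, 3 mm blue strip on its free edge) spans from the -y end to y = +5 mm; from there to the end wall at y = +131 it is open. The file lies in two notched cross bars 6 mm thick at y = -80 and +104, 26 mm high with 36 mm horns
- opening (a point): centre of the tray's opening at rim height (70 mm over the worktop); axes as the tray's: the opening reaches 68 mm either way along x and 63 mm either way along y; the cover is on its -y side, the end wall on its +y side
- file_handle (a point): on the axis of the file's round wooden handle, 22 mm thick, 88 mm long; file 238 mm long, about 0.085 kg, balanced near this point; blade 14 mm wide, never above this point's level. Site +y points along the file to the handle's end, 54 mm off; z up as it lies. It starts lengthwise in the tray, handle under the opening (+y end), blade under the cover
- file_tip (a point): the pointed blade end of the file, 183 mm from file_handle along -y and 8 mm below it as it lies
- file: the whole file; origin midway along its length on its underside, +y to the handle's end, which is 119 mm off (the blade's tip is 119 mm off the other way)
- pump_top (a point): centre of the flat top of the orange pump head, 32 mm across, 175 mm over the worktop, on a blue bottle 64 mm wide fixed in a dark holder behind the tray; a 44 mm spout points from it to the tray
- pump (a joint): travel of the pump head: 0 up, 0.010 m fully down; pressed straight down, a spring resists with about 1.6 N at first and 5.6 N when fully down, and pushes it back up
- beaker_250: bystander: glass beaker with blue content, 75 mm wide, 93 mm high; origin under its centre
- beaker: bystander: smaller glass beaker, 58 mm wide, 71 mm high; origin under its centre
- crocodile_clip_2: bystander: crocodile clip with red grips, 46 x 87 x 13 mm, lying on the worktop; origin under its centre
Mind the look-alikes: they are no part of the job. Of the things that look like the part that bears pump_top, the larger one is meant.

How it is judged:
By the outcome, as a careful person would: the job done as asked, in the order asked, and still so for the second after the job is handed in, while the arm keeps its last pose, push and grip.
It also fails if it takes over 48 s, if anything falls off the work surface, if the arm or the gripper's body presses on something with over 40 N, if the wrist force passes 120 N, or if a joint passes its speed limit or range.

## Robot

A 6-joint arm with a two-finger parallel gripper is mounted at the origin on a cart in front of the work surface, level with it; the furniture and walls round the work are solid. World frame = base frame: x ahead of the robot, y to its left, z up, the work surface at z = 0. Lengths are in m, angles in degrees, forces in N, time in s.
With the tool pointing down it reaches from about 0.275 to 0.75 m from the base axis. Payload 10.2 kg.
Tool frame: the origin (TCP) lies at the very end of the fingers, on their centre line; the grasp point (between the pads) lies 19 mm behind it; z points along the fingers, y is the line along which they close (so a half turn about z gives the same grasp; the last joint's range is limited). The gripper opens to 88 mm and grips with 3 to 60 N. Pads are 18 mm wide; open, the fingers measure 123 mm over their backs; the gripper's body (75 mm by 187 mm) begins 45 mm behind the grasp point.
Start: joints at [50.913, 17.928, 85.812, -0, 76.261, -12.8], TCP at [0.233, 0.471, 0.239] pointing down, gripper open.
Joint ranges: [-168.41, 168.41], [-55.51, 124.54], [10.69, 146.95], [-70.63, 250.63], [1, 178], [-165.06, 165.06]. Speed limits (degrees/s): [136.94, 136.94, 172.46, 180, 180, 180].

## Interface

Orientations are given as a 3x3 rotation matrix whose columns are the frame's x, y, z axes.
In Python, from plant import r, vision gives the robot as it stands.
- The arm moves only by the tool step_arm, never from a script. Its argument "targets" is a list of rows, each a list of 2 entries, a list of its own where there are three numbers: the shift along the world's x, y, z in m, then the turn, a rotation vector about the world's x, y, z in degrees. In form: [[[x, y, z], [rx, ry, rz]], ...]. A call has exactly 5 rows; each row shifts and turns the commanded pose from where the row before left it; what a row does not reach is not made up. A row lasts 1/12 s, in which the tool goes at most 41.7 mm and 7.16 degrees, less where a joint would pass 70% of its speed; a pose out of reach is approached as far as the arm can. A call with a gripper value outside its range is refused whole. "gripper" is the finger opening in m, from 0 to 0.0881, set as the call begins (left out, the last holds). The fingers move at their own pace and stop on an object; "newtons" is the grip in N (left out, the last holds). Time passes only in rows, so rows that do not move let the fingers close, or fill a call up. It gives the time, the measured TCP pose, the force, the opening and the grip force at its end, in the units of the state.
- r.get_obs(): the state, without advancing time (a new reading comes with each control period).
- vision.capture(name): name is "scene" or "top" or "wrist"; returns a dict with "image" (384x512x3 uint8, red, green, blue), "depth" (384x512 float32, m along the optical axis (not along the pixel's ray), 0 where there is no reading), "mtx" (3x3 intrinsics, pixels), "rvec" (rotation vector, rad) and "tvec" (3), from world to camera coordinates, as OpenCV has them; the wrist camera has in their place "hand_eye" (4x4, takes a point from camera to tool coordinates, whose origin is the TCP and whose axes are the flange's). Camera axes: x right, y down, z forward; pixel columns grow to the right and rows downward; lengths in m; the calibration is good to about 2 mm. A picture is of the moment at which its call begins: read the wrist's pose just before it.
- r.close_job(): hands the job in; it is judged then, once.
The state is a dict: "t": time; "joint_positions": joint angles; "dq": joint speeds; "joint_efforts": joint torques, N m; "tcp_pos": TCP position; "tool_rot": TCP orientation; "force": force on the tool from outside, world axes, zero at the start; "torque": the same for the moment, N m; "grip_width": finger opening in m; "finger_force": force on a finger pad.
Only numpy, scipy, OpenCV 4.12 (cv2) and the standard library are available. Lean on these libraries where they do the work, as an engineer would, in place of code of your own. Each camera call takes 0.05 s, during which the arm holds its last target. There are 200 camera calls.

## Working session

There is one attempt and no reset: what is moved stays moved. The work goes in short steps, Python scripts to look and compute and a tool call to move; the robot and the scene stay as the last step left them, time stands still between calls to the robot, and variables do not carry over. Pictures are saved under pics/ and viewed, at most 10 in all, crops included, and the job is handed in when it is done.

Besides the shell and the picture viewer there is one more tool, called after "Request:" as a command line: name --argument value ..., lists and objects as JSON in quotes. step_arm: Moves the arm, as the interface text tells. Its arguments: {"type":"object","properties":{"targets":{"type":"array"},"gripper":{"type":"number"},"newtons":{"type":"number"}},"required":["targets"]}

```bash
mkdir -p pics
cat > h.py <<'E'
import numpy as np, cv2
from plant import r, vision
def cap(n):
    o=r.get_obs(); c=vision.capture(n)
    if 'rvec' in c:
        R=cv2.Rodrigues(np.array(c['rvec'],float))[0]; t=np.array(c['tvec'],float).ravel()
        c['Rw']=R.T; c['ow']=-R.T@t
    else:
        H=np.array(c['hand_eye']); T=np.eye(4); T[:3,:3]=np.array(o['tool_rot']); T[:3,3]=o['tcp_pos']
        W=T@H; c['Rw']=W[:3,:3]; c['ow']=W[:3,3]
    return c
def ray(c,u,v):
    K=np.array(c['mtx']); return c['Rw']@np.array([(u-K[0,2])/K[0,0],(v-K[1,2])/K[1,1],1])
def onz(c,u,v,z):
    d=ray(c,u,v); return c['ow']+d*(z-c['ow'][2])/d[2]
def dep(c,u,v): return c['ow']+ray(c,u,v)*c['depth'][int(v),int(u)]
def save(c,n): cv2.imwrite('pics/'+n,cv2.cvtColor(c['image'],cv2.COLOR_RGB2BGR))
E
python3 - <<'E'
from h import *
a=cap('scene');b=cap('top')
im=np.hstack([a['image'],b['image']]); 
cv2.imwrite('pics/top.png',cv2.cvtColor(cv2.resize(b['image'],(768,576)),cv2.COLOR_RGB2BGR))
cv2.imwrite('pics/scene.png',cv2.cvtColor(cv2.resize(a['image'],(768,576)),cv2.COLOR_RGB2BGR))
print(a['ow'],b['ow'],r.get_obs())
E
```

```text
[0.12944829 1.28065565 0.62906665] [0.46531087 0.39134581 1.3055606 ] {'t': 0.1, 'joint_positions': array([ 5.09135886e+01,  1.79584097e+01,  8.58494241e+01, -1.05241632e-03,
        7.62604536e+01, -1.28009525e+01]), 'dq': array([-0.06188589, -0.07024354, -0.09436896, -0.04631806,  0.02307544,
       -0.08107208]), 'joint_efforts': array([ 9.94205475e-04, -4.02819192e+01, -2.52645153e+01,  6.95101032e-02,
        3.43202683e-02, -3.55586553e-05]), 'tcp_pos': array([0.23237592, 0.47052928, 0.23820043]), 'tool_rot': array([[-8.96600694e-01,  4.42839306e-01, -7.37595920e-04],
       [ 4.42839852e-01,  8.96600239e-01, -9.36350901e-04],
       [ 2.46675695e-04, -1.16616974e-03, -9.99999290e-01]]), 'force': array([-0.61581513,  0.85522915,  0.33248483]), 'torque': array([-0.04301847,  0.02842485, -0.05994283]), 'finger_force': 0.0, 'grip_width': 0.0880848483886693}
```

View pics/top.png

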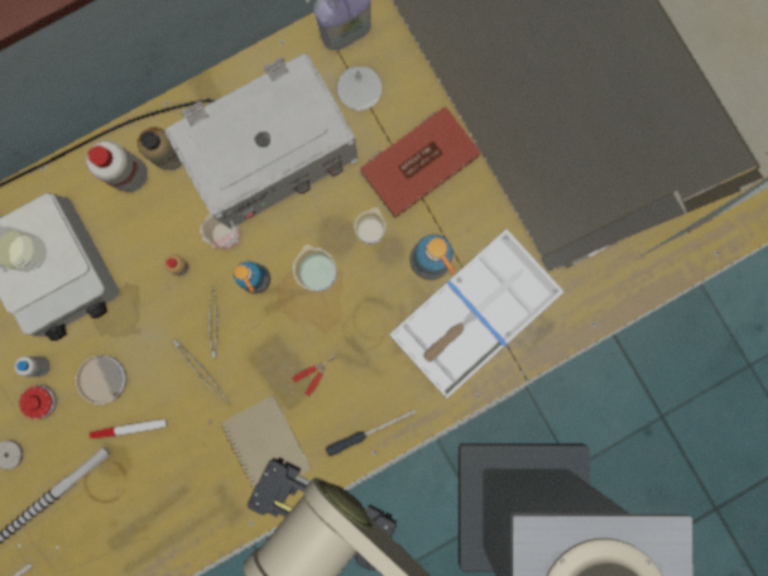

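View pics/scene.png

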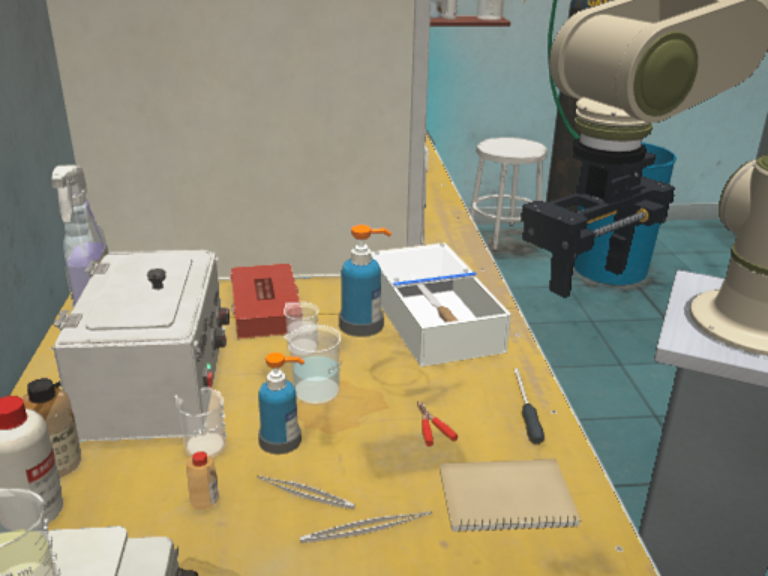

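Top view (768-wide): two orange-headed blue bottles, a larger one at (436,250) beside the tray and a smaller look-alike at (250,277). The tray is at (477,312) with its blue strip at about (478,312), and the file handle is at (445,342); a screwdriver look-alike lies at (370,440). I choose the larger bottle at (436,250) and the file in the tray, and check both in one close crop.

Run:
```python
from h import *
np.set_printoptions(precision=4,suppress=True)
b=cap('top');a=cap('scene')
cr=lambda c,x0,y0:cv2.resize(c['image'][y0:y0+125,x0:x0+133],(532,500),interpolation=cv2.INTER_CUBIC)
A=cr(b,250,145);B=cr(a,220,145)
cv2.imwrite('pics/crop.png',cv2.cvtColor(cv2.resize(np.hstack([A,B]),(800,376)),cv2.COLOR_RGB2BGR))
for n,c in(('top',b),('scene',a)):
    hsv=cv2.cvtColor(c['image'],cv2.COLOR_RGB2HSV)
    m=cv2.inRange(hsv,(5,170,150),(16,255,255))
    k,l,s,ce=cv2.connectedComponentsWithStats(m)
    for i in range(1,k):
        if s[i,4]>15: print(n,'orange',s[i],ce[i],dep(c,*ce[i]),onz(c,*ce[i],.175))
    m=cv2.inRange(hsv,(100,120,120),(125,255,255))
    k,l,s,ce=cv2.connectedComponentsWithStats(m)
    for i in range(1,k):
        if s[i,4]>25: 
            ys,xs=np.where(l==i); print(n,'blue',s[i],ce[i],dep(c,*ce[i]), cv2.minAreaRect(np.c_[xs,ys].astype(np.float32)))
# tray rim corners, top, at native px
for u,v in [(506,231),(562,292),(446,394),(391,334)]:
    print('rim',onz(b,u/1.5,v/1.5,.07))
hsv=cv2.cvtColor(b['image'],cv2.COLOR_RGB2HSV)
m=cv2.inRange(hsv,(3,60,60),(17,200,190)); w=np.zeros_like(m); w[210:245,278:312]=1; m*=w
ys,xs=np.where(m>0); P=np.array([onz(b,x,y,.035) for x,y in zip(xs,ys)]); print('handle',len(xs),P.mean(0),dep(b,xs.mean(),ys.mean()))
_,_,V=np.linalg.svd(P[:,:2]-P[:,:2].mean(0)); q=(P[:,:2]-P[:,:2].mean(0))@V[0]; print(V[0],q.min(),q.max())
```

```text
top blue [ 12 241   6   6  29] [ 14.3103 243.4483] [0.4101 1.0016 0.0734] ((14.5, 243.5), (5.0, 5.0), 90.0)
scene orange [234 150  27   8 107] [244.0467 153.5047] [0.5952 0.3119 0.1745] [0.5948 0.3129 0.175 ]
scene orange [177 235  26  10 123] [186.4634 239.0163] [0.5604 0.6265 0.1304] [0.5218 0.6851 0.175 ]
scene blue [230 173  21   8  62] [240.5323 176.8548] [0.599  0.3227 0.1182] ((240.0, 176.5), (7.0, 20.0), 90.0)
scene blue [262 182  55   8  79] [288.9873 185.4557] [0.5082 0.2349 0.0762] ((288.9931640625, 185.44825744628906), (1.408908724784851, 54.45171356201172), 82.50414276123047)
scene blue [189 254   6   9  26] [191.4615 257.8462] [0.557  0.6184 0.0845] ((191.29310607910156, 258.5172424316406), (3.899601936340332, 8.170595169067383), 21.801410675048828)
scene blue [177 259  10   6  26] [181.6923 261.6154] [0.5671 0.6366 0.0844] ((181.70590209960938, 261.6764831542969), (9.45888900756836, 3.395498752593994), 14.03624439239502)
rim [0.6477 0.1805 0.07  ]
rim [0.5428 0.0844 0.07  ]
rim [0.3673 0.2836 0.07  ]
rim [0.4682 0.378  0.07  ]
handle 146 [0.4549 0.2867 0.035 ] [0.455  0.2874 0.0424]
[-0.6698  0.7425] -0.041169820997024716 0.03950619841795123
```

View pics/crop.png

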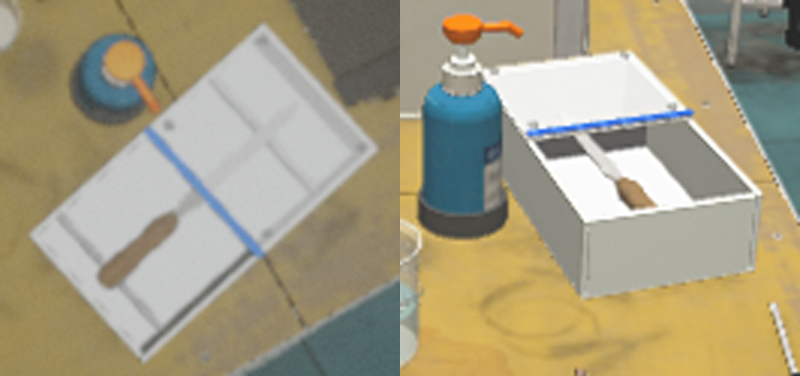

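The crop confirms the choice. The larger bottle's pump head is at about (124,60) in the left panel with its spout toward the tray, and the wooden handle lies from (172,215) to (103,280) under the opening.

Run:
```python
from h import *
np.set_printoptions(precision=4,suppress=True)
b=cap('top');a=cap('scene')
print(onz(b,291.2,164.9,.175))
for n,c,(x0,y0,x1,y1) in(('top',b,(280,150,306,190)),('scene',a,(225,145,265,165))):
    hsv=cv2.cvtColor(c['image'],cv2.COLOR_RGB2HSV); m=cv2.inRange(hsv,(5,110,120),(20,255,255)); w=np.zeros_like(m); w[y0:y1,x0:x1]=1;m*=w
    d=cv2.distanceTransform(m,cv2.DIST_L2,5); _,mx,_,p=cv2.minMaxLoc(d)
    ys,xs=np.where(d>mx-.8); print(n,mx,xs.mean(),ys.mean(),onz(c,xs.mean(),ys.mean(),.175 if n=='top' else .168),(m>0).sum(), c['mtx'][0])
    P=np.array([dep(c,x,y) for x,y in zip(*np.where(m>0)[::-1])]); print(P.min(0),P.max(0),np.median(P,0))
# handle depth profile
u,v=np.mgrid[0:1:9j],0
for t in np.linspace(-.045,.045,10):
    p=np.array([.4549,.2867,.042])+t*np.array([-.67,.7425,0])
    K=np.array(b['mtx']); q=K@(b['Rw'].T@(p-b['ow'])); q=q/q[2]; print(t,dep(b,round(q[0]),round(q[1])))
o=r.get_obs();print(o['tcp_pos'],o['t'])
```

```text
[0.605 0.308 0.175]
top 6.0 291.3333333333333 164.66666666666666 [0.6055 0.3077 0.175 ] 168 [480.8    0.   260.88]
[ 0.5674  0.2629 -0.0033] [0.619  0.3228 0.1804] [0.6    0.3038 0.1751]
scene 5.0 241.0 154.16666666666666 [0.6066 0.3047 0.168 ] 153 [499.6262   0.     253.687 ]
[0.567  0.1425 0.1036] [0.6758 0.3258 0.1767] [0.5982 0.3093 0.1721]
-0.045 [0.4842 0.2534 0.0415]
-0.034999999999999996 [0.4788 0.262  0.0485]
-0.024999999999999998 [0.4709 0.2695 0.0442]
-0.015 [0.4656 0.2746 0.0434]
-0.0049999999999999975 [0.4577 0.2825 0.0442]
0.0050000000000000044 [0.4525 0.2906 0.0466]
0.015 [0.4445 0.298  0.0414]
0.02500000000000001 [0.4393 0.3059 0.0433]
0.035 [0.4315 0.314  0.047 ]
0.045 [0.4223 0.3168 0.0055]
[0.2325 0.4707 0.2385] 0.3
```

Request:
step_arm --targets '[[[0.01,-0.005,0],[0,0,-1]],[[0.03,-0.014,0],[0,0,-2]],[[0.03,-0.014,0],[0,0,-2]],[[0.03,-0.014,0],[0,0,-2]],[[0.03,-0.014,0],[0,0,-2]]]' --gripper 0 --newtons 20

```text
t: 0.72
tcp_pos: [0.3644, 0.4084, 0.2388]
tool_rot: [[-0.815, 0.58, 0.0], [0.58, 0.815, -0.0], [-0.0, 0.0, -1.0]]
force: [0.1, 1.1, 0.6]
grip_width: 0.0572
finger_force: 0.0
```

Request:
step_arm --targets '[[[0.03,-0.013,0],[0,0,-2]],[[0.03,-0.013,0],[0,0,-2]],[[0.03,-0.013,0],[0,0,-2]],[[0.03,-0.013,0],[0,0,-2]],[[0.03,-0.013,0],[0,0,-2]]]'

```text
t: 1.13
tcp_pos: [0.5144, 0.343, 0.2387]
tool_rot: [[-0.701, 0.713, -0.0], [0.713, 0.701, -0.0], [-0.0, -0.0, -1.0]]
force: [0.3, 1.2, 0.0]
grip_width: 0.0235
finger_force: 0.0
```

Request:
step_arm --targets '[[[0.03,-0.012,-0.005],[0,0,-2]],[[0.03,-0.012,-0.01],[0,0,-1]],[[0.023,-0.009,-0.01],[0,0,0]],[[0.01,-0.005,-0.01],[0,0,0]],[[0,0,0],[0,0,0]]]'

```text
t: 1.55
tcp_pos: [0.6065, 0.3046, 0.2005]
tool_rot: [[-0.663, 0.748, -0.004], [0.748, 0.663, -0.002], [0.002, -0.004, -1.0]]
force: [-0.2, -0.0, -1.4]
grip_width: 0.0007
finger_force: 0.0
```

Request:
step_arm --targets '[[[0,0.002,-0.007],[0,0,0]],[[0,0,-0.007],[0,0,0]],[[0,0,-0.007],[0,0,0]],[[0,0,-0.002],[0,0,0]],[[0,0,-0.002],[0,0,0]]]'

```text
t: 1.97
tcp_pos: [0.6049, 0.3092, 0.1786]
tool_rot: [[-0.666, 0.746, -0.0], [0.746, 0.666, -0.0], [0.0, -0.0, -1.0]]
force: [-0.6, 0.8, 0.1]
grip_width: 0.0005
finger_force: 0.0
```

Request:
step_arm --targets '[[[0,0,-0.002],[0,0,0]],[[0,0,-0.002],[0,0,0]],[[0,0,-0.002],[0,0,0]],[[0,0,-0.001],[0,0,0]],[[0,0,0],[0,0,0]]]'

```text
t: 2.38
tcp_pos: [0.6055, 0.3089, 0.1719]
tool_rot: [[-0.665, 0.746, 0.0], [0.746, 0.665, 0.0], [0.0, 0.0, -1.0]]
force: [-0.8, 0.9, 2.2]
grip_width: 0.0003
finger_force: 1.4
```

Contact (about 2.2 N at z 0.172). Continue slowly down.

Request:
step_arm --targets '[[[0,-0.001,-0.001],[0,0,0]],[[0,0,-0.0015],[0,0,0]],[[0,0,-0.0015],[0,0,0]],[[0,0,-0.001],[0,0,0]],[[0,0,0],[0,0,0]]]'

```text
t: 2.8
tcp_pos: [0.6057, 0.3079, 0.1669]
tool_rot: [[-0.665, 0.746, 0.001], [0.746, 0.665, 0.0], [-0.0, 0.001, -1.0]]
force: [-0.3, 3.3, 4.7]
grip_width: 0.0006
finger_force: 2.4
```

Request:
step_arm --targets '[[[0,0,-0.001],[0,0,0]],[[0,0,-0.001],[0,0,0]],[[0,0,-0.001],[0,0,0]],[[0,0,0],[0,0,0]],[[0,0,0],[0,0,0]]]'

```text
t: 3.22
tcp_pos: [0.6058, 0.3079, 0.1654]
tool_rot: [[-0.666, 0.746, 0.002], [0.746, 0.666, 0.001], [-0.001, 0.002, -1.0]]
force: [-2.2, 1.0, 12.4]
grip_width: 0.0004
finger_force: 5.8
```

Request:
step_arm --targets '[[[0,0,-0.001],[0,0,0]],[[0,0,-0.0005],[0,0,0]],[[0,0,0],[0,0,0]],[[0,0,0],[0,0,0]],[[0,0,0],[0,0,0]]]'

```text
t: 3.63
tcp_pos: [0.6059, 0.3079, 0.1653]
tool_rot: [[-0.666, 0.746, 0.003], [0.746, 0.666, 0.001], [-0.001, 0.003, -1.0]]
force: [-5.6, 0.9, 19.2]
grip_width: 0.0004
finger_force: 9.4
```

Request:
step_arm --targets '[[[0,0,0.004],[0,0,0]],[[0,0,0.004],[0,0,0]],[[0,0,0.006],[0,0,0]],[[0,0,0.015],[0,0,0]],[[0,0,0.02],[0,0,0]]]'

```text
t: 4.05
tcp_pos: [0.6048, 0.3069, 0.2096]
tool_rot: [[-0.665, 0.747, -0.005], [0.747, 0.665, -0.002], [0.001, -0.005, -1.0]]
force: [0.3, -0.3, -0.2]
grip_width: 0.0007
finger_force: 0.0
```

Request:
step_arm --targets '[[[-0.01,0,0.01],[0,0,0]],[[-0.035,-0.005,0.005],[0,0,0]],[[-0.035,-0.005,0.005],[0,0,0]],[[-0.035,-0.005,0],[0,0,0]],[[-0.035,-0.005,0],[0,0,0]]]' --gripper 0.05

```text
t: 4.47
tcp_pos: [0.4536, 0.2868, 0.2307]
tool_rot: [[-0.665, 0.747, -0.001], [0.747, 0.665, -0.001], [-0.0, -0.002, -1.0]]
force: [0.6, 0.0, 0.5]
grip_width: 0.0317
finger_force: 0.0
```

Request:
step_arm --targets '[[[0,0,0],[0,0,0]],[[0,0,0],[0,0,0]],[[0,0,0],[0,0,0]],[[0,0,0],[0,0,0]],[[0,0,0],[0,0,0]]]'

```text
t: 4.88
tcp_pos: [0.4564, 0.2876, 0.2308]
tool_rot: [[-0.665, 0.747, -0.0], [0.747, 0.665, -0.0], [-0.0, -0.0, -1.0]]
force: [-0.9, 0.1, 0.7]
grip_width: 0.0497
finger_force: 0.0
```

Run:
```python
from h import *
np.set_printoptions(precision=4,suppress=True)
c=cap('wrist'); save(c,'w1.png'); o=r.get_obs(); print(o['tcp_pos'],o['tool_rot'],c['ow'],c['Rw'][:,2])
b=cap('top')
hsv=cv2.cvtColor(c['image'],cv2.COLOR_RGB2HSV)
m=cv2.inRange(hsv,(3,70,50),(18,220,220))
k,l,s,ce=cv2.connectedComponentsWithStats(m)
for i in range(1,k):
    if s[i,4]>300: print(s[i],ce[i],dep(c,*ce[i]),onz(c,*ce[i],.033))
```

```text
[0.4563 0.2876 0.2308] [[-0.665   0.7468 -0.0004]
 [ 0.7468  0.665  -0.0003]
 [ 0.0001 -0.0005 -1.    ]] [0.4094 0.3406 0.3772] [ 0.1846 -0.2088 -0.9604]
[ 238  119   21   86 1517] [248.2538 159.4047] [0.4538 0.289  0.0452] [0.4554 0.2871 0.033 ]
[ 435  226   77   48 1597] [479.3043 243.7044] [0.7025 0.3845 0.0381] [0.7069 0.3852 0.033 ]
```

View pics/w1.png

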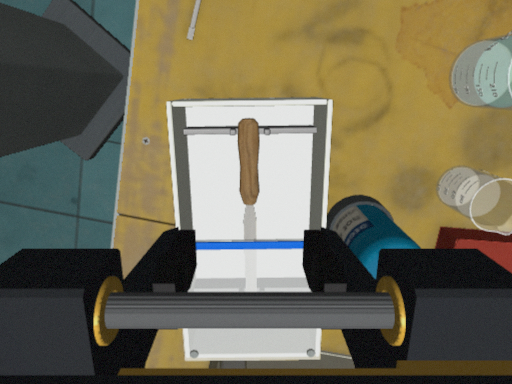

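The wrist view shows the handle at columns 238-259, rows 119-205, resting in the bar at row 130 with horns at columns 232 and 267. The blue cover edge is at row 245 and the rim corners are at (170,102) and (330,102).

Run:
```python
from h import *
np.set_printoptions(precision=4,suppress=True)
c=cap('wrist')
hsv=cv2.cvtColor(c['image'],cv2.COLOR_RGB2HSV)
L=onz(c,170,102,.07);R=onz(c,330,102,.07);print('corners',L,R,np.linalg.norm(L-R))
m=cv2.inRange(hsv,(105,200,100),(125,255,255));m[:236]=0;m[256:]=0
ys,xs=np.where(m>0);S=np.array([onz(c,x,y,.074)for x,y in zip(xs,ys)])
_,_,V=np.linalg.svd(S[:,:2]-S[:,:2].mean(0));ex=V[0]*np.sign(V[0][0]);ey=np.array([-ex[1],ex[0]])
print('strip',S.mean(0),xs.min(),xs.max(),'ex',ex,(R-L)[:2]/np.linalg.norm((R-L)[:2]))
C=(L+R)[:2]/2-ey*.136; print('tray centre',C,'strip y',(S.mean(0)[:2]-C)@ey,'x',(S.mean(0)[:2]-C)@ex)
m=cv2.inRange(hsv,(3,70,50),(18,220,220));m[:110]=0;m[215:]=0;m[:,:225]=0;m[:,275:]=0
for y in range(120,206,12):
    x=np.where(m[y]>0)[0]; p=onz(c,x.mean(),y,.035); q=p[:2]-C; print(y,x.min(),x.max(),p,'tray',q@ex,q@ey,'topz',dep(c,x.mean(),y)[2])
o=r.get_obs();q=o['tcp_pos'][:2]-C;print('tcp tray',q@ex,q@ey)
for v in (285,):
    for u in (249,250,251): print('blade',u,dep(c,u,225),)
```

```text
corners [0.3656 0.2856 0.07  ] [0.4695 0.3781 0.07  ] 0.13907665808951913
strip [0.5063 0.2312 0.074 ] 195 303 ex [0.7374 0.6755] [0.7468 0.6651]
tray centre [0.5094 0.2315] strip y 0.001874936366550032 x -0.002509142839039034
120 242 254 [0.4285 0.3167 0.035 ] tray -0.0021485902460688816 0.11746690681633365 topz 0.043210532546851865
132 239 258 [0.4367 0.3083 0.035 ] tray -0.001828514021409144 0.10573431154294329 topz 0.046253290588200546
144 239 258 [0.4446 0.2993 0.035 ] tray -0.002002832768069928 0.0937791349181759 topz 0.04669150783336751
156 240 257 [0.4527 0.2902 0.035 ] tray -0.002180596097917421 0.08158772093406128 topz 0.04615071874612381
168 241 256 [0.461  0.2809 0.035 ] tray -0.002361907128538782 0.06915299755164203 topz 0.04439390220903866
180 240 257 [0.4694 0.2715 0.035 ] tray -0.002546873134932647 0.05646760760721196 topz 0.04486197710030487
192 240 257 [0.478  0.2618 0.035 ] tray -0.0027356057611614194 0.04352389429672231 topz 0.04299141205807
204 247 252 [0.4876 0.2526 0.035 ] tray -0.0018754053331086465 0.030299454894932795 topz 0.04125307337280831
tcp tray -0.0015125291852205135 0.07744892705114045
blade 249 [0.5032 0.2343 0.0344]
blade 250 [0.504  0.235  0.0344]
blade 251 [0.5047 0.2358 0.0347]
```

Request:
step_arm --targets '[[[-0.0005,0,-0.02],[0,0,0]],[[0,0,-0.035],[0,0,0]],[[0,0,-0.035],[0,0,0]],[[0,0,-0.035],[0,0,0]],[[0,0,-0.025],[0,0,0]]]'

```text
t: 5.45
tcp_pos: [0.4543, 0.2873, 0.0784]
tool_rot: [[-0.665, 0.747, -0.002], [0.747, 0.665, -0.001], [0.001, -0.002, -1.0]]
force: [0.4, -0.3, 0.1]
grip_width: 0.0502
finger_force: 0.0
```

Request:
step_arm --targets '[[[0,0,-0.018],[0,0,0]],[[0,0,-0.015],[0,0,0]],[[0,0,-0.015],[0,0,0]],[[0,0,-0.01],[0,0,0]],[[0,0,-0.004],[0,0,0]]]'

```text
t: 5.87
tcp_pos: [0.4546, 0.2875, 0.0178]
tool_rot: [[-0.665, 0.747, -0.002], [0.747, 0.665, -0.001], [0.001, -0.002, -1.0]]
force: [-0.2, -0.2, 0.3]
grip_width: 0.0499
finger_force: 0.0
```

Request:
step_arm --targets '[[[0,0,0],[0,0,0]],[[0,0,0],[0,0,0]],[[0,0,0],[0,0,0]],[[0,0,0],[0,0,0]],[[0,0,0],[0,0,0]]]' --gripper 0.0 --newtons 25

```text
t: 6.28
tcp_pos: [0.4554, 0.2878, 0.0199]
tool_rot: [[-0.665, 0.746, 0.001], [0.746, 0.665, 0.0], [-0.0, 0.001, -1.0]]
force: [0.8, 0.3, 2.5]
grip_width: 0.0203
finger_force: 24.9
```

Request:
step_arm --targets '[[[0,0,0],[0,0,0]],[[0,0,0],[0,0,0]],[[0,0,0],[0,0,0]],[[0,0,0.004],[0,0,0]],[[0,0,0.004],[0,0,0]]]'

```text
t: 6.7
tcp_pos: [0.4546, 0.2876, 0.0271]
tool_rot: [[-0.665, 0.746, -0.001], [0.746, 0.665, -0.0], [0.0, -0.001, -1.0]]
force: [-0.2, -0.1, -0.9]
grip_width: 0.0202
finger_force: 24.9
```

Request:
step_arm --targets '[[[0,0,0.004],[0,0,0]],[[0,0,0.004],[0,0,0]],[[0,0,0.004],[0,0,0]],[[0,0,0],[0,0,0]],[[0,0,0],[0,0,0]]]'

```text
t: 7.12
tcp_pos: [0.4551, 0.2877, 0.0394]
tool_rot: [[-0.665, 0.747, 0.0], [0.747, 0.665, 0.0], [-0.0, 0.0, -1.0]]
force: [0.5, 0.9, -0.6]
grip_width: 0.0203
finger_force: 24.9
```

Run:
```python
from h import *
np.set_printoptions(precision=4,suppress=True)
c=cap('wrist'); a=cap('scene')
im=cv2.resize(a['image'][140:250,240:350],(400,400),interpolation=cv2.INTER_CUBIC)
w=cv2.resize(c['image'],(400,300)); w=np.vstack([w,np.zeros((100,400,3),np.uint8)])
cv2.imwrite('pics/lift.png',cv2.cvtColor(np.hstack([w,im]),cv2.COLOR_RGB2BGR)); print(r.get_obs()['tcp_pos'],r.get_obs()['torque'])
```

```text
[0.4549 0.2877 0.0391] [ 0.0432  0.0644 -0.0475]
```

View pics/lift.png

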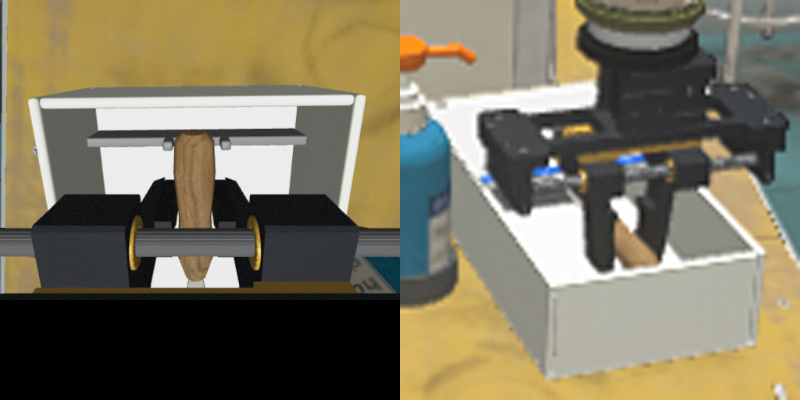

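The file is gripped and lifted: its handle top is at (193,140) in the left panel, with the bar horns clear below. I'll shift away from the bottle and check margins for the diagonal path.

Request:
step_arm --targets '[[[-0.002,-0.002,0],[0,0,0]],[[-0.006,-0.005,0],[0,0,0]],[[-0.006,-0.005,0],[0,0,0]],[[-0.006,-0.005,0],[0,0,0]],[[-0.001,-0.001,0],[0,0,0]]]'

```text
t: 7.63
tcp_pos: [0.4327, 0.2688, 0.0391]
tool_rot: [[-0.665, 0.747, -0.001], [0.747, 0.665, -0.001], [0.0, -0.001, -1.0]]
force: [-0.0, 0.4, -0.8]
grip_width: 0.0204
finger_force: 24.9
```

```bash
cat > path.py <<'E'
import numpy as np
np.set_printoptions(precision=1,suppress=True,linewidth=150)
# theta, tip y, tip z (tray, mm)
W=np.array([[0,-117.5,46],[8,-116,30],[15,-112,23],[20,-92,17],[24,-70,15],[30,-55,15],[34,-45,16],[34,20,60],[36,45,85],[38,60,120]],float)
def pose(w):
    t=np.radians(w[0]);e=np.array([np.cos(t),np.sin(t)]);n=np.array([-e[1],e[0]])
    A=w[1:]+195*e+8*n; return e,n,A,A-15*n
prev=None
for i,w in enumerate(W):
    mm=[]
    if i:
        for f in np.linspace(0,1,21):
            e,n,A,T=pose(W[i-1]+f*(w-W[i-1]))
            s=np.linspace(-195,42,400); ax=A+np.outer(s,e); rad=np.where(s>-46,11,0); up=ax+np.outer(rad,n); lo=ax-np.outer(np.where(s>-46,11,8),n)
            g=lambda q,a,b,k: q[(q[:,0]>a)&(q[:,0]<b)][:,1] if ((q[:,0]>a)&(q[:,0]<b)).any() else np.array([999.*k])
            fc=np.array([T+dx*e+dz*n for dx in(-12,12) for dz in(0,10)])
            B=T+64*n; bc=np.array([B+37.5*e,B-37.5*e])
            mm.append([70-g(up,-140,8,-1).max(), g(lo,128,137,1).min()-70, g(lo,-84,-76,1).min()-26, lo[:,1].min()-4, g(fc,128,137,1).min()-70, bc[:,1].min()-74, g(lo,100,108,1).min()-36])
        mm=np.min(mm,0)
    T=pose(w)[3]; d=T-prev if prev is not None else T*0; prev=T
    ey=np.array([-.666,.746]); print(w,'TCP',T,'dworld',d[0]*ey,d[1],'marg cover,wall,bar,floor,finger,body,bar2',mm)
E
python3 path.py
```

```text
[   0.  -117.5   46. ] TCP [77.5 39. ] dworld [-0.  0.] 0.0 marg cover,wall,bar,floor,finger,body,bar2 []
[   8. -116.   30.] TCP [78.1 50.2] dworld [-0.4  0.4] 11.20687820602177 marg cover,wall,bar,floor,finger,body,bar2 [ 14.6 929.    8.5  26.  929.   29.    7. ]
[  15. -112.   23.] TCP [78.2 66.7] dworld [-0.1  0.1] 16.50135480494629 marg cover,wall,bar,floor,finger,body,bar2 [  6.7 929.    4.5  19.  929.   34.4  21.4]
[ 20. -92.  17.] TCP [93.6 77.1] dworld [-10.3  11.5] 10.407846592035995 marg cover,wall,bar,floor,finger,body,bar2 [  6.6  21.8  -6.   13.  929.   44.8  40.8]
[ 24. -70.  15.] TCP [111.   87.9] dworld [-11.6  12.9] 10.802747593278767 marg cover,wall,bar,floor,finger,body,bar2 [  8.1  24.  -10.4  11.  929.   50.4  47.9]
[ 30. -55.  15.] TCP [117.4 106.4] dworld [-4.3  4.8] 18.5189949772261 marg cover,wall,bar,floor,finger,body,bar2 [  9.5  30.  973.   11.  929.   57.1  51.6]
[ 34. -45.  16.] TCP [120.6 119.2] dworld [-2.1  2.4] 12.80153099540145 marg cover,wall,bar,floor,finger,body,bar2 [  8.6  47.2 973.   11.   43.8  69.1  65.2]
[34. 20. 60.] TCP [185.6 163.2] dworld [-43.3  48.5] 43.999999999999986 marg cover,wall,bar,floor,finger,body,bar2 [  8.5  59.1 973.   12.   55.7  77.3  74.3]
[36. 45. 85.] TCP [206.9 194. ] dworld [-14.2  15.9] 30.715652067497274 marg cover,wall,bar,floor,finger,body,bar2 [1069.    63.1  973.    56.   929.   121.3   78.1]
[ 38.  60. 120.] TCP [218.  234.5] dworld [-7.4  8.3] 40.58290717684869 marg cover,wall,bar,floor,finger,body,bar2 [1069.    75.4  973.    81.   929.   149.7   89.2]
```

```bash
sed -i 's/^W=.*/W=np.array([[0,-117.5,46],[8,-116,30],[14,-112,24],[16,-90,27],[17.5,-71,30],[26,-62,19],[34,-48,16],[34,20,60],[36,45,85],[38,60,120]],float)/' path.py; python3 path.py
```

```text
[   0.  -117.5   46. ] TCP [77.5 39. ] dworld [-0.  0.] 0.0 marg cover,wall,bar,floor,finger,body,bar2 []
[   8. -116.   30.] TCP [78.1 50.2] dworld [-0.4  0.4] 11.20687820602177 marg cover,wall,bar,floor,finger,body,bar2 [ 14.6 929.    8.5  26.  929.   29.    7. ]
[  14. -112.   24.] TCP [78.9 64.4] dworld [-0.5  0.6] 14.175821351981455 marg cover,wall,bar,floor,finger,body,bar2 [  7.9 929.    5.   20.  929.   34.4  21.4]
[ 16. -90.  27.] TCP [99.4 74. ] dworld [-13.6  15.3] 9.637752954743377 marg cover,wall,bar,floor,finger,body,bar2 [  6.7  13.8   2.8  20.  929.   43.4  37.8]
[ 17.5 -71.   30. ] TCP [117.1  82. ] dworld [-11.8  13.2] 7.941159735349075 marg cover,wall,bar,floor,finger,body,bar2 [ 6.5 16.5  2.1 23.  15.6 51.2 42.5]
[ 26. -62.  19.] TCP [116.3  98.2] dworld [ 0.5 -0.6] 16.229203051680244 marg cover,wall,bar,floor,finger,body,bar2 [  6.8  19.7 973.   15.   15.6  57.7  44.9]
[ 34. -48.  16.] TCP [117.6 119.2] dworld [-0.8  0.9] 21.04853786913445 marg cover,wall,bar,floor,finger,body,bar2 [  6.6  38.5 973.   12.  929.   65.3  58.7]
[34. 20. 60.] TCP [185.6 163.2] dworld [-45.3  50.7] 43.999999999999986 marg cover,wall,bar,floor,finger,body,bar2 [  6.8  59.9 973.   12.   55.7  77.3  75.7]
[36. 45. 85.] TCP [206.9 194. ] dworld [-14.2  15.9] 30.715652067497274 marg cover,wall,bar,floor,finger,body,bar2 [1069.    63.1  973.    56.   929.   121.3   78.1]
[ 38.  60. 120.] TCP [218.  234.5] dworld [-7.4  8.3] 40.58290717684869 marg cover,wall,bar,floor,finger,body,bar2 [1069.    75.4  973.    81.   929.   149.7   89.2]
```

Request:
step_arm --targets '[[[0,0,0.0028],[1.49,1.33,0]],[[0,0,0.0028],[1.49,1.33,0]],[[0,0,0.0028],[1.49,1.33,0]],[[0,0,0.0028],[1.49,1.33,0]],[[0,0,0],[0,0,0]]]'

```text
t: 8.05
tcp_pos: [0.4347, 0.2692, 0.0509]
tool_rot: [[-0.658, 0.747, -0.092], [0.74, 0.664, 0.105], [0.14, 0.001, -0.99]]
force: [-0.2, -0.1, -1.5]
grip_width: 0.0203
finger_force: 24.9
```

Request:
step_arm --targets '[[[-0.001,0,0.0035],[1.12,1.0,0]],[[0,0,0.0035],[1.12,1.0,0]],[[0,0,0.0035],[1.12,1.0,0]],[[0,0,0.0035],[1.12,1.0,0]],[[0,0,0],[0,0,0]]]'

```text
t: 8.47
tcp_pos: [0.4337, 0.2694, 0.0649]
tool_rot: [[-0.645, 0.747, -0.161], [0.725, 0.665, 0.182], [0.243, 0.001, -0.97]]
force: [-0.1, 0.1, -0.3]
grip_width: 0.0201
finger_force: 24.9
```

Request:
step_arm --targets '[[[-0.0034,0.0039,0.0026],[0.37,0.33,0]],[[-0.0034,0.0039,0.0026],[0.37,0.33,0]],[[-0.0034,0.0039,0.0026],[0.37,0.33,0]],[[-0.0034,0.0039,0.0026],[0.37,0.33,0]],[[0,0,0],[0,0,0]]]'

```text
t: 8.88
tcp_pos: [0.4188, 0.2861, 0.0753]
tool_rot: [[-0.64, 0.746, -0.184], [0.717, 0.666, 0.206], [0.276, 0.0, -0.961]]
force: [-0.0, 0.2, -0.9]
grip_width: 0.0201
finger_force: 24.9
```

Request:
step_arm --targets '[[[-0.003,0.0033,0.002],[0.28,0.25,0]],[[-0.003,0.0033,0.002],[0.28,0.25,0]],[[-0.003,0.0033,0.002],[0.28,0.25,0]],[[-0.003,0.0033,0.002],[0.28,0.25,0]],[[0,0,0],[0,0,0]]]'

```text
t: 9.3
tcp_pos: [0.407, 0.299, 0.0832]
tool_rot: [[-0.635, 0.746, -0.2], [0.712, 0.666, 0.225], [0.301, 0.0, -0.954]]
force: [0.5, 0.0, -1.3]
grip_width: 0.0201
finger_force: 24.9
```

Request:
step_arm --targets '[[[0,0,0.004],[1.58,1.42,0]],[[0,0,0.004],[1.58,1.42,0]],[[0,0,0.004],[1.58,1.42,0]],[[0,0,0.004],[1.58,1.42,0]],[[0,0,0],[0,0,0]]]'

```text
t: 9.72
tcp_pos: [0.4081, 0.2981, 0.099]
tool_rot: [[-0.597, 0.747, -0.292], [0.672, 0.665, 0.328], [0.439, -0.0, -0.899]]
force: [0.6, -0.0, -1.3]
grip_width: 0.0201
finger_force: 24.9
```

Run:
```python
from h import *
a=cap('scene');b=cap('top')
f=lambda c,x,y:cv2.resize(c['image'][y:y+115,x:x+115],(400,400),interpolation=cv2.INTER_CUBIC)
cv2.imwrite('pics/tilt.png',cv2.cvtColor(np.hstack([f(a,235,140),f(b,255,150)]),cv2.COLOR_RGB2BGR))
```

```text
(no output)
```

View pics/tilt.png

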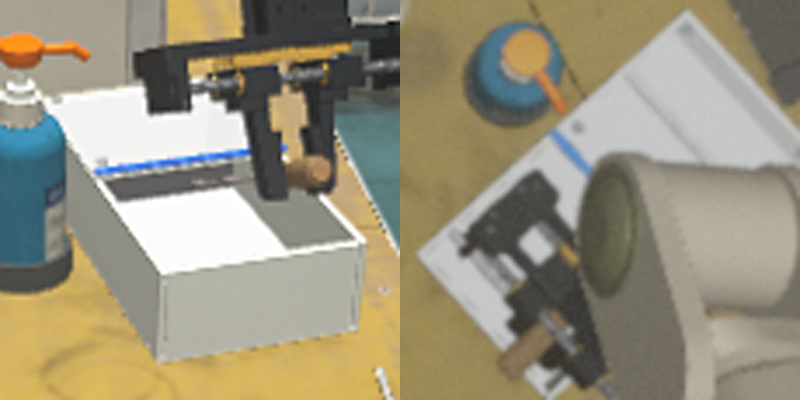

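The view shows the file sloping with its handle end at (320,172) and the blade passing freely under the strip at (230,178). The pump head is back up at (25,48).

Request:
step_arm --targets '[[[-0.0005,0,0.005],[1.49,1.33,0]],[[-0.0005,0,0.005],[1.49,1.33,0]],[[-0.0005,0.0005,0.005],[1.49,1.33,0]],[[-0.0005,0.0005,0.006],[1.49,1.33,0]],[[0,0,0],[0,0,0]]]'

```text
t: 10.23
tcp_pos: [0.4057, 0.2994, 0.12]
tool_rot: [[-0.551, 0.747, -0.372], [0.62, 0.665, 0.417], [0.559, -0.001, -0.829]]
force: [1.0, -0.7, -0.6]
grip_width: 0.0201
finger_force: 24.9
```

Request:
step_arm --targets '[[[-0.005,0.0056,0.0048],[0,0,0]],[[-0.005,0.0056,0.0048],[0,0,0]],[[-0.005,0.0056,0.0048],[0,0,0]],[[-0.005,0.0056,0.0048],[0,0,0]],[[0,0,0],[0,0,0]]]'

```text
t: 10.65
tcp_pos: [0.3844, 0.3232, 0.1401]
tool_rot: [[-0.554, 0.745, -0.372], [0.618, 0.667, 0.416], [0.558, 0.0, -0.83]]
force: [-0.2, -0.2, -1.5]
grip_width: 0.0203
finger_force: 24.9
```

Request:
step_arm --targets '[[[-0.005,0.0056,0.0049],[0,0,0]],[[-0.005,0.0056,0.0049],[0,0,0]],[[-0.005,0.0056,0.0049],[0,0,0]],[[-0.005,0.0056,0.005],[0,0,0]],[[-0.005,0.0056,0.005],[0,0,0]]]'

```text
t: 11.07
tcp_pos: [0.3599, 0.3505, 0.1643]
tool_rot: [[-0.552, 0.746, -0.372], [0.619, 0.666, 0.417], [0.559, -0.001, -0.829]]
force: [-0.9, -0.9, -1.2]
grip_width: 0.0201
finger_force: 24.9
```

Request:
step_arm --targets '[[[-0.004,0.005,0.006],[0.4,0.36,0]],[[-0.004,0.005,0.008],[0.4,0.36,0]],[[-0.004,0.005,0.008],[0.4,0.36,0]],[[-0.004,0.005,0.008],[0.4,0.36,0]],[[-0.004,0.005,0.009],[0.4,0.36,0]]]'

```text
t: 11.48
tcp_pos: [0.3401, 0.3753, 0.2035]
tool_rot: [[-0.533, 0.746, -0.399], [0.599, 0.666, 0.446], [0.598, -0.001, -0.802]]
force: [0.1, 0.3, -0.5]
grip_width: 0.0201
finger_force: 24.9
```

Request:
step_arm --targets '[[[0.004,0.004,0.01],[0.4,0.36,0]],[[0.004,0.003,0.01],[0.4,0.36,0]],[[0.003,0.003,0.009],[0.4,0.36,0]],[[0,0,0.006],[0,0,0]],[[0,0,0.002],[0,0,0]]]'

```text
t: 11.9
tcp_pos: [0.3516, 0.385, 0.2406]
tool_rot: [[-0.523, 0.746, -0.412], [0.586, 0.666, 0.462], [0.619, -0.0, -0.785]]
force: [-0.5, 0.4, -1.8]
grip_width: 0.02
finger_force: 24.9
```

Request:
step_arm --targets '[[[0,0,0],[0,0,0]],[[0,0,0],[0,0,0]],[[0,0,0],[0,0,0]],[[0,0,0],[0,0,0]],[[0,0,0],[0,0,0]]]'

```text
t: 12.32
tcp_pos: [0.3513, 0.3848, 0.2395]
tool_rot: [[-0.522, 0.746, -0.413], [0.587, 0.666, 0.461], [0.62, -0.002, -0.785]]
force: [-1.0, 0.6, 0.0]
grip_width: 0.0203
finger_force: 24.9
```

Run:
```python
from h import *
np.set_printoptions(precision=4,suppress=True)
a=cap('scene'); o=r.get_obs(); print(o['t'],o['tcp_pos'],o['dq'],o['finger_force'])
R=np.array(o['tool_rot']); tip=o['tcp_pos']-R[:,2]*.015-R[:,0]*.195+R[:,2]*.008
d=tip[:2]-np.array([.508,.2315]); print('tip',tip,'tray',d@[.746,.666],d@[-.666,.746])
K=np.array(a['mtx']);q=K@(a['Rw'].T@(tip-a['ow']));q=q/q[2];print('tip px',q, (q[0]-220)*4,(q[1]-90)*4)
cv2.imwrite('pics/end.png',cv2.cvtColor(cv2.resize(a['image'][90:230,220:400],(720,560),interpolation=cv2.INTER_CUBIC),cv2.COLOR_RGB2BGR))
```

```text
12.3667 [0.3513 0.3849 0.2395] [ 0.0858 -0.1283 -0.1636  0.0088  0.0124  0.0276] 24.92282467133009
tip [0.456  0.2673 0.1242] tray -0.015008630244492492 0.06133408150912483
tip px [305.7433 177.0877   1.    ] 342.9733039875755 348.3508182559567
```

View pics/end.png

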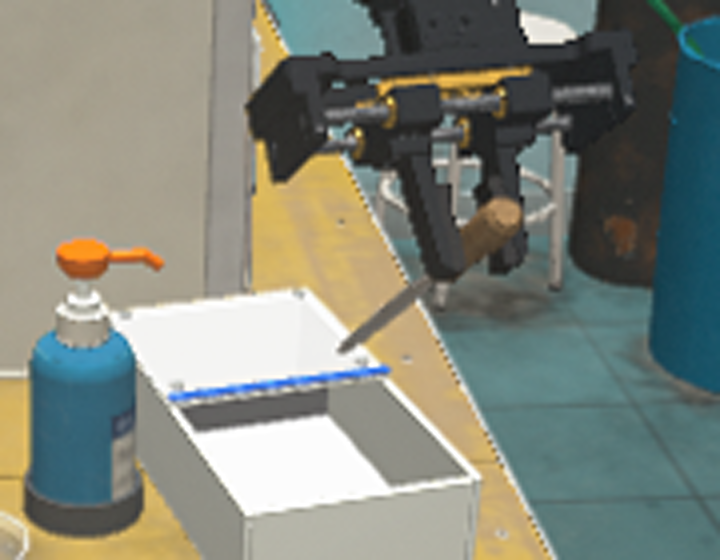

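The picture shows the tip at about (341,350), where it was predicted to be (343,348). The file slopes about 38° handle up and clear of the tray, with the pump head up.

```bash
python3 -c "
from plant import r
print(r.close_job())"
```

```text
the job is handed in; nothing more can be done
None
```

I pressed the pump fully down and it sprang back; the file was drawn out diagonally with no contact force felt and is held still at about 38°, handle up, tip over the opening about 5 cm above the rim; job handed in at about 12.4 s.

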